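# Close up the tiled serving riser and jack up its low end

## Robot

A 6-joint arm with a two-finger parallel gripper is mounted at the origin on the work surface. World frame = base frame: x ahead of the robot, y to its left, z up, the work surface at z = 0. Lengths are in m, angles in degrees, forces in N, time in s.
With the tool pointing down it reaches from about 0.375 to 0.9 m from the base axis. Payload 3.1 kg.
Tool frame: the origin (TCP) lies on the centre line of the jaws, within the pads' length; the fingertips stand 25 mm ahead of it and the grasp point (between the pads) lies 6 mm ahead of it; y points along the fingers, x is the direction in which the jaws open and shut, and the axes are right-handed (so a half turn about y gives the same grasp; the last joint's range is limited). The gripper opens to 87 mm and grips with 3 to 60 N. Pads are 19 mm wide; open, the fingers measure 117 mm over their backs; the gripper's body (75 mm by 190 mm) begins 51 mm behind the grasp point.
Start: joints at [60.189, 30.224, 82.088, -0, 67.689, -10.227], TCP at [0.209, 0.589, 0.248] pointing down, gripper open.
Joint ranges: [-176.69, 176.69], [-43.24, 126.21], [12.49, 139.97], [-82, 262], [0, 151.66], [-163.58, 163.58]. Speed limits (degrees/s): [159.86, 159.86, 180, 180, 180, 180].

## Interface

Orientations are given as a 3x3 rotation matrix whose columns are the frame's x, y, z axes.
In Python, from rig import * gives the robot as it stands.
- The arm moves only by the tool play_rows, never from a script. Its argument "commands" is a list of rows, each a list of 2 entries, a list of its own where there are three numbers: the shift along the world's x, y, z in m, then the turn, a rotation vector about the world's x, y, z in rad. A call has 1 to 10 rows; each row is the pose to reach, as a shift and turn from the pose commanded when the call began; what a row does not reach only later rows make up. A row lasts 1/8 s, in which the tool goes at most 62.5 mm and 10.7 degrees, less where a joint would pass 70% of its speed; a pose out of reach is approached as far as the arm can. A call with a gripper value outside its range is refused whole. "gripper" is the finger opening in m, from 0 to 0.087, set as the call begins (left out, the last holds). The fingers move at their own pace and stop on an object; the grip force is fixed at half the most. Time passes only in rows, so rows that repeat a pose let the fingers close. It gives the time, the measured TCP pose, the force and the opening at its end, in the units of the state.
- read_state(): the state, without advancing time (a new reading comes with each control period).
- capture(name): name is "side" or "top"; returns a dict with "frame" (480x640x3 uint8, red, green, blue), "depth" (480x640 float32, m along the optical axis (not along the pixel's ray), 0 where there is no reading), "mtx" (3x3 intrinsics, pixels), "dist_coeffs" ([k1, k2, p1, p2, k3] as OpenCV has them; the pictures are not rectified), "cam_to_world" (4x4, takes a point from camera to world coordinates). Camera axes: x right, y down, z forward; pixel columns grow to the right and rows downward; lengths in m; the calibration is good to about 2 mm. A picture is of the moment at which its call begins.
- hand_in(): hands the job in, once; it reports no verdict.
The state is a dict: "time_s": time; "joint_positions": joint angles; "qvel": joint speeds; "tau": joint torques, N m; "position": TCP position; "tcp_rot": TCP orientation; "force": force on the tool from outside, world axes, zero at the start; "moment": the same for the moment, N m; "opening": opening from 0.0 (shut) to 1.0 (fully open).
Only numpy, scipy, OpenCV 4.12 (cv2) and the standard library are available. Lean on these libraries where they do the work, as an engineer would, in place of code of your own. Each camera call takes 0.05 s, during which the arm holds its last target. There are 200 camera calls.

## Task

Slide the loose mosaic-topped riser straight back until its long side sits flush against the matching fixed riser with the joint between them closed. Then stand the blue lever jack on the table at the riser's end with its saddle centred under the red lift plate's marked point, and pump the handle all the way down so that this end of the riser is lifted, with the joint still closed. Finish while holding the handle fully down, so that I can slip the green levelling pads under the raised feet; only the jack may lift the riser, and leave the other things on the table where they are.

Things in the scene. Friction and masses are not known exactly. Their poses are not given: they have to be found in the camera images.
- back_riser: fixed riser module at the back: mosaic-tiled slab on a pine frame with four feet, 130 mm deep (its x axis, +x away from the robot) by 240 mm long (its y axis), 99 mm high. Origin at table level under its centre; its front face, to butt against, is the plane x = -65 mm in its frame
- riser: loose riser module, same shape (slab 77 to 97 mm high, pine rails 57 to 77 mm, open between the feet below that); 1.7 to 2.7 kg on slippery glides, 3 to 6 N slides it. Origin at table level under its centre, +x towards the back riser: back face x = +65 mm, front face (robot side) x = -65 mm. Lift plate at its -y end. Feet 26 mm square, centred 45 mm (x) and 95 mm (y) out
- lift_point (a point): marked lift point: white dot on the red steel lift plate (50 mm wide, 4 mm thick) that sticks out 40 mm from the riser's -y end; this point is on the plate's underside, 138 mm from the riser's centre and 22 mm in from the plate's outer edge, 53 mm above the table before lifting. Axes as the riser's
- seam_left (a point): point on the riser's back face, 110 mm towards its +y end, 87 mm high; touches the back riser's front face when the joint is closed
- seam_right (a point): the same point 110 mm towards the riser's -y end
- foot_end (a point): point at the bottom of the riser between its two feet at the lift-plate end (95 mm from its centre), on the table before lifting
- jack_grip (a point): blue steel lever jack, 0.8 kg, loose: point between its two cheek plates, 48 mm above its underside, where to grip it (cheeks 40 mm wide outside along the jack's y, 60 mm long, top 70 mm high). +x runs from handle to saddle. Base 220 x 64 mm, 150 mm behind to 70 mm ahead. Pivot 5 mm below this point, saddle centre 59 mm ahead, handle reaching 190 mm back, sloping up 0.40 rad when released
- saddle_top (a point): centre of the round rubber-faced saddle's top (36 mm diameter, stays level); about 44 mm above the table with the handle up, rising 26 mm when the handle is fully down
- saddle: the saddle (its origin is its swivel pin, 13 mm below its top)
- grip_top (a point): centre of the upper face of the flat black hand grip on the handle (100 mm long, 34 mm wide, 12 mm thick); 140 mm from the pivot along the handle, 6 mm above its centre line. x axis along the handle towards the pivot, z out of the upper face. About 103 mm above the table with the handle up, 43 mm when fully down
- grip: the flat hand grip of the handle (origin at its middle, 140 mm from the pivot)
- lever (a joint): handle angle in rad: 0 = handle up (spring keeps it there, it springs back if let go), 0.44 = fully down on its stop; the handle then slopes 0.04 rad below level. About 2 to 3 N at the middle of the grip moves it unloaded, 5 to 9 N with the riser on the saddle
- turntable: wooden turntable, 210 mm across, 30 mm high, its base fixed; the blue bowl stands on it; bystander
- bowl_mid (a point): middle of the blue ceramic bowl, 130 mm across, 55 mm high, standing on the turntable; bystander
- jar: clear glass jar with wire bail lid, 90 mm across, 135 mm high, bystander; origin under its centre
- opener: flat steel bottle opener, about 135 mm long, bystander
- pad_a: green levelling pad, 40 x 40 x 10 mm, for later; bystander
- pad_b: second green levelling pad, the same; bystander

How it is judged (in metres and radians):
On the way, in this order (a step that is already met when the one before it is completed fails the run):
1. the loose riser is flush against the back riser, both ends of the joint closed to 4 mm, before the jack goes under it (x of each of seam_left, seam_right in the frame of back_riser above -0.069 m), for 0.2 s.
2. the jack stands on the table with its saddle under the lift point (within 14 mm), handle still up (horizontal distance between saddle_top and lift_point below 0.014 m and height (world z) of jack_grip below 0.052 m and angle between jack_grip's own z axis and vertical below 0.05 rad and value of joint lever below 0.08 rad and height (world z) of lift_point below 0.056 m), for 0.2 s.
At the end, for the whole second after the job is handed in: Fingers hold the handle down (lever over 0.39 rad, 2 N or more); jack flat on the table, saddle within 16 mm of the lift point carrying 3 N or more, lift plate 12 mm and feet 10 mm up; joint closed to 5 mm at both ends; robot not touching the riser, riser still (value of joint lever above 0.39 rad and contact force between the fingers and grip above 2 N and contact force between saddle and riser above 3 N and horizontal distance between saddle_top and lift_point below 0.016 m and height (world z) of lift_point above 0.065 m and height (world z) of foot_end above 0.01 m and angle between riser's own z axis and vertical below 0.12 rad and x of each of seam_left, seam_right in the frame of back_riser above -0.07 m and height (world z) of jack_grip below 0.053 m and angle between jack_grip's own z axis and vertical below 0.06 rad and contact force between each of the fingers, the arm and riser below 0.5 N and linear speed of riser below 0.02 m/s); the arm keeps its last pose, push and grip.
It fails at once if the riser is lifted by the robot's own fingers or arm instead of the jack (height (world z) of foot_end above 0.006 m and contact force between any of the fingers, the arm and riser above 1 N).
It fails at once if the bowl, jar, opener or a levelling pad is moved by more than 20 mm (distance of any of bowl_mid, jar, opener, pad_a, pad_b from where it was at the start of the episode above 0.02 m).
It fails at once if the turntable is hit (contact force between any of the arm, the fingers and turntable above 8 N).
It also fails if it takes over 72 s, if anything falls off the work surface, if the arm or the gripper's body presses on something with over 40 N, if the wrist force passes 120 N, or if a joint passes its speed limit or range.

## Working session

There is one attempt and no reset: what is moved stays moved. The work goes in short steps, Python scripts to look and compute and a tool call to move; the robot and the scene stay as the last step left them, time stands still between calls to the robot, and variables do not carry over. Pictures are saved under pics/ and viewed, about 8 in all and at most 12, crops included, and the job is handed in when it is done.

Besides the shell and the picture viewer there is one more tool, called after "Call:" in YAML: its name, and indented under it one key for each argument. play_rows: Moves the arm, as the interface text tells. Its arguments: {"type":"object","properties":{"commands":{"type":"array"},"gripper":{"type":"number"}},"required":["commands"]}

```bash
ls; mkdir -p pics; cat > h.py <<'E'
from rig import *
import numpy as np, cv2
def snap(n,f):
    c=capture(n); cv2.imwrite('pics/%s.png'%f,cv2.cvtColor(c['frame'],cv2.COLOR_RGB2BGR)); np.savez('pics/%s.npz'%f,**c); return c
def load(f): return np.load('pics/%s.npz'%f)
def cloud(c):
    h,w=c['depth'].shape
    u,v=np.meshgrid(np.arange(w),np.arange(h))
    p=cv2.undistortPoints(np.stack([u,v],-1).reshape(-1,1,2).astype(float),c['mtx'],c['dist_coeffs']).reshape(h,w,2)
    z=c['depth'].astype(float); P=np.dstack([p[...,0]*z,p[...,1]*z,z])
    W=P@c['cam_to_world'][:3,:3].T+c['cam_to_world'][:3,3]; W[z==0]=np.nan; return W
E
python3 - <<'E'
from h import *
s=read_state();print(s)
for n in('side','top'):
    c=snap(n,n+'0');print(n,c['cam_to_world'].round(3))
E
```

```text
pics
{'time_s': 0.0, 'joint_positions': array([ 6.01896511e+01,  3.02782837e+01,  8.21560319e+01,  1.14565092e-04,
        6.76877527e+01, -1.02248440e+01]), 'qvel': array([ 0.03874645,  0.01237396,  0.04148621,  0.00487575, -0.02817541,
        0.033563  ]), 'tau': array([-2.45559793e-03, -4.40048826e+01, -1.76587880e+01,  6.32289983e-02,
        5.81479899e-02, -1.44207370e-04]), 'position': array([0.20911679, 0.58826799, 0.24658085]), 'tcp_rot': array([[ 3.35212836e-01, -1.06073766e-03, -9.42141831e-01],
       [ 9.42140096e-01, -1.84765587e-03,  3.35214299e-01],
       [-2.09632831e-03, -9.99997730e-01,  3.80005522e-04]]), 'force': array([-0.30478514, -0.1076172 , -0.62818182]), 'moment': array([ 0.00108996,  0.0130356 , -0.00928037]), 'opening': 1.0028830792619436}
side [[ 0.87  -0.315  0.379  0.13 ]
 [-0.492 -0.578  0.651 -0.671]
 [ 0.014 -0.753 -0.658  0.779]
 [ 0.     0.     0.     1.   ]]
top [[-0.015 -0.992  0.126  0.364]
 [-1.     0.014 -0.008  0.006]
 [ 0.006 -0.126 -0.992  1.384]
 [ 0.     0.     0.     1.   ]]
```

View pics/top0.png

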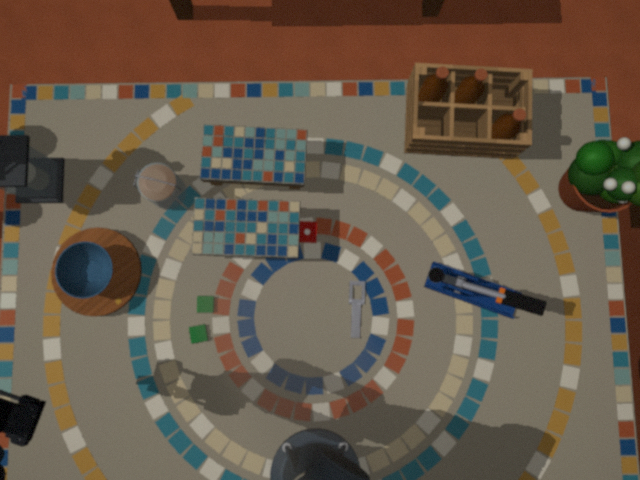

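View pics/side0.png

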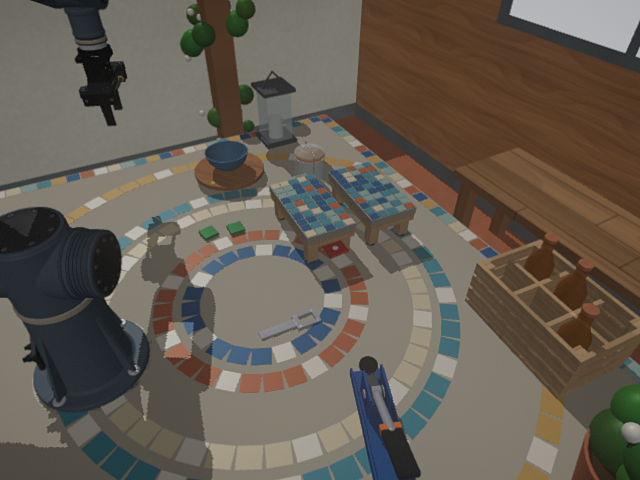

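The top view shows the back riser (203–307, 125–187), the loose riser (193–300, 197–260) with its red plate dot at (307,232), and the jack with its saddle at (437,275) and grip at (524,302). The pads, opener, jar and bowl are all clear of the jack's path. The side view agrees. Next I'll fit poses from the depth data.

```bash
cat >> h.py <<'E'
def rect(P):
    r=cv2.minAreaRect((P[:,:2]*1000).astype(np.float32)); return r
def risers(c):
    W=cloud(c); out=[]
    m=(abs(W[...,2]-0.098)<0.008)
    u,v=np.meshgrid(np.arange(640),np.arange(480)); m&=(u>185)&(u<325)&(v>100)&(v<275)
    m=cv2.morphologyEx(m.astype(np.uint8),cv2.MORPH_OPEN,np.ones((3,3)))
    n,l,st,ce=cv2.connectedComponentsWithStats(m)
    for i in range(1,n):
        if st[i,4]>500:
            P=W[l==i]; out.append((rect(P),P[:,2].mean().round(4),np.median(P[:,:2],0)))
    return out
E
python3 - <<'E'
from h import *
for n in ['top0']:
    c=load(n)
    for r in risers(c): print(r)
    W=cloud(c)
    for p in [(307,232),(307,240),(437,275),(524,302),(500,295),(450,271),(470,280),(485,288),(430,262),(426,286),(516,316)]: print(p,W[p[1],p[0]].round(4))
    hsv=cv2.cvtColor(c['frame'],cv2.COLOR_RGB2HSV); u,v=np.meshgrid(np.arange(640),np.arange(480))
    m=(u>415)&(u<555)&(v>250)&(v<325)
    b=m&(hsv[...,0]>100)&(hsv[...,0]<130)&(hsv[...,1]>120)&(W[...,2]<0.03)
    print('base',rect(W[b]),b.sum())
    k=m&(W[...,2]>0.06); print('high',rect(W[k]),k.sum())
    k=m&(W[...,2]>0.06)&(c['frame'].max(2)<50); print('grip',rect(W[k]),np.nanmean(W[k],0),k.sum())
    k=m&(W[...,2]>0.02)&(c['frame'].max(2)<50)&(u<450); print('saddle',rect(W[k]),np.nanmedian(W[k],0),k.sum())
    r=m*0; 
    cv2.imwrite('pics/crop1.png',cv2.resize(cv2.cvtColor(c['frame'],cv2.COLOR_RGB2BGR)[240:340,400:560],None,fx=5,fy=5,interpolation=cv2.INTER_CUBIC))
E
```

```text
(((731.4397583007812, 130.4362335205078), (240.05718994140625, 133.9575958251953), 86.12683868408203), np.float64(0.0966), array([0.73034652, 0.12939093]))
(((560.8681640625, 147.95022583007812), (240.2052764892578, 130.7090606689453), 87.29969024658203), np.float64(0.0966), array([0.55999472, 0.14778391]))
(307, 232) [0.5547 0.0102 0.0526]
(307, 240) [0.536  0.0105 0.052 ]
(437, 275) [ 0.4507 -0.291   0.0431]
(524, 302) [ 0.3844 -0.4675  0.1042]
(500, 295) [nan nan nan]
(450, 271) [ 0.4623 -0.3309  0.0057]
(470, 280) [ 0.4379 -0.3671  0.0443]
(485, 288) [ 0.418  -0.3941  0.067 ]
(430, 262) [nan nan nan]
(426, 286) [ 0.4266 -0.2692  0.0193]
(516, 316) [ 0.3531 -0.4864 -0.0042]
base ((418.12188720703125, -381.1772766113281), (220.2728729248047, 67.69033813476562), 68.641357421875) 1094
high ((405.60638427734375, -411.2516784667969), (205.22811889648438, 41.135009765625), 70.02533721923828) 1084
grip ((384.30389404296875, -467.80810546875), (80.48788452148438, 33.22197723388672), 70.88480377197266) [ 0.38386609 -0.46747389  0.10418923] 589
saddle ((452.32354736328125, -297.50604248046875), (31.27109718322754, 50.299224853515625), 1.0832366943359375) [ 0.45086828 -0.28979247  0.04256662] 179
```

View pics/crop1.png

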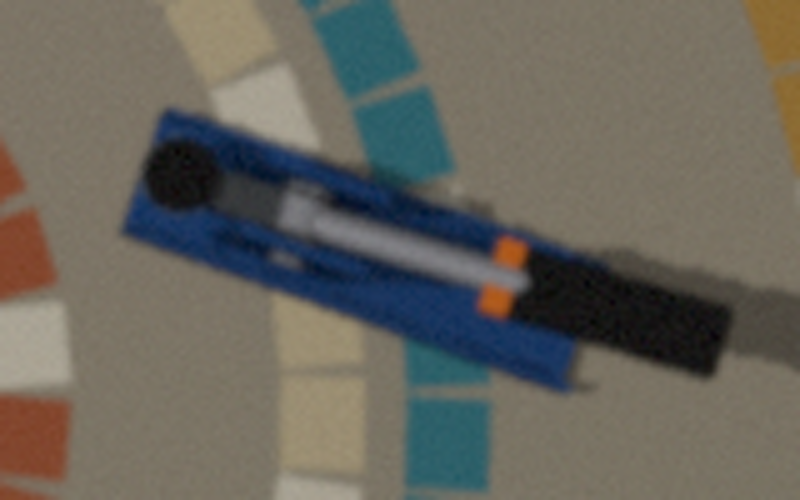

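Call:
play_rows:
  commands:
    - [[0.03,-0.05,0],[0,0,0.03]]
    - [[0.06,-0.1,0],[0,0,0.07]]
    - [[0.09,-0.155,0],[0,0,0.11]]
    - [[0.12,-0.21,0],[0,0,0.15]]
    - [[0.15,-0.265,0],[0,0,0.19]]
    - [[0.18,-0.32,0],[0,0,0.22]]
    - [[0.21,-0.375,0],[0,0,0.25]]
    - [[0.235,-0.42,0],[0,0,0.284]]
    - [[0.241,-0.435,0],[0,0,0.284]]
    - [[0.241,-0.435,0],[0,0,0.284]]
  gripper: 0.087

```text
time_s: 1.35
position: [0.4502, 0.1534, 0.2473]
tcp_rot: [[0.06, -0.001, -0.998], [0.998, 0.0, 0.06], [0.0, -1.0, 0.001]]
force: [-0.3, -0.2, -0.6]
opening: 1.001
```

Call:
play_rows:
  commands:
    - [[0,0,-0.04],[0,0,0]]
    - [[0,0,-0.08],[0,0,0]]
    - [[0,0,-0.12],[0,0,0]]
    - [[0,0,-0.15],[0,0,0]]
    - [[0,0,-0.16],[0,0,0]]
    - [[0,0,-0.16],[0,0,0]]
    - [[0,0,-0.16],[0,0,0]]

```text
time_s: 2.22
position: [0.451, 0.1544, 0.0886]
tcp_rot: [[0.057, 0.002, -0.998], [0.998, 0.0, 0.057], [0.0, -1.0, -0.002]]
force: [-0.3, 0.2, 0.6]
opening: 0.995
```

Call:
play_rows:
  commands:
    - [[0.01,-0.001,0],[0,0,0]]
    - [[0.018,-0.001,0],[0,0,0]]
    - [[0.024,-0.002,0],[0,0,0]]
    - [[0.03,-0.002,0],[0,0,0]]
    - [[0.036,-0.002,0],[0,0,0]]
    - [[0.041,-0.003,0],[0,0,0]]
    - [[0.046,-0.003,0],[0,0,0]]
    - [[0.051,-0.003,0],[0,0,0]]
    - [[0.056,-0.004,0],[0,0,0]]
    - [[0.06,-0.004,0],[0,0,0]]

```text
time_s: 3.48
position: [0.5035, 0.1499, 0.0868]
tcp_rot: [[0.057, -0.015, -0.998], [0.998, -0.001, 0.057], [-0.002, -1.0, 0.015]]
force: [-10.3, -0.1, 8.0]
opening: 1.001
```

Call:
play_rows:
  commands:
    - [[0.004,0,0],[0,0,0]]
    - [[0.007,0,0],[0,0,0]]
    - [[0.01,-0.001,0],[0,0,0]]
    - [[0.012,-0.001,0],[0,0,0]]
    - [[0.012,-0.001,0],[0,0,0]]

```text
time_s: 4.1
position: [0.516, 0.149, 0.0868]
tcp_rot: [[0.057, -0.014, -0.998], [0.998, -0.0, 0.057], [-0.001, -1.0, 0.014]]
force: [-9.6, 0.4, 6.6]
opening: 1.001
```

```bash
python3 - <<'E'
from h import *
c=snap('top','top1');print(read_state()['force'],read_state()['position'])
for r in risers(c): print(r)
print(cloud(c)[150:185:4,255,2],)
E
```

```text
[-10.07763559   1.29860433   6.7313515 ] [0.51602375 0.14902043 0.0867939 ]
(((731.638916015625, 130.64874267578125), (240.68582153320312, 134.0919189453125), 86.26399993896484), np.float64(0.0965), array([0.73063684, 0.12952258]))
(((590.1405029296875, 145.1485595703125), (240.21815490722656, 129.91282653808594), 86.74668884277344), np.float64(0.0965), array([0.62017395, 0.10035399]))
[0.09454672 0.09821594 0.09500324 0.09524764 0.09585809 0.09261644
 0.09570573 0.09760128 0.09360555]
```

Call:
play_rows:
  commands:
    - [[0.004,0,0],[0,0,0]]
    - [[0.007,0,0],[0,0,0]]
    - [[0.01,-0.001,0],[0,0,0]]
    - [[0.012,-0.001,0],[0,0,0]]
    - [[0.014,-0.001,0],[0,0,0]]
    - [[0.016,-0.001,0],[0,0,0]]
    - [[0.016,-0.001,0],[0,0,0]]
    - [[0.016,-0.001,0],[0,0,0]]

```text
time_s: 5.15
position: [0.5269, 0.1481, 0.0867]
tcp_rot: [[0.057, -0.025, -0.998], [0.998, -0.001, 0.057], [-0.002, -1.0, 0.025]]
force: [-18.2, 0.9, 13.9]
opening: 0.999
```

```bash
python3 - <<'E'
from h import *
c=snap('top','top2');print(read_state()['force'],read_state()['position'])
for r in risers(c): print(r)
cv2.imwrite('pics/crop2.png',cv2.resize(cv2.cvtColor(c['frame'],cv2.COLOR_RGB2BGR)[110:270,180:340],None,fx=3.7,fy=3.7,interpolation=cv2.INTER_CUBIC))
E
```

```text
[-17.65800964   1.01903774  14.38693576] [0.52687784 0.14815549 0.0866959 ]
(((670.887451171875, 137.0908660888672), (244.1990203857422, 262.25115966796875), 84.3194351196289), np.float64(0.0966), array([0.69776057, 0.11763478]))
```

View pics/crop2.png

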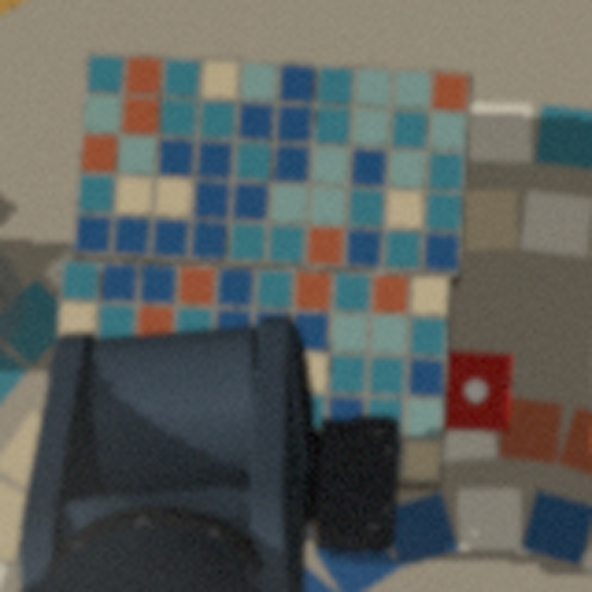

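The crop shows the joint closed along its length, with the white dot at crop (476,390), which is image pixel (308.6, 215.4). The push force rose to 18 N, which fits firm contact. I'll back off and go to the jack.

Call:
play_rows:
  commands:
    - [[-0.01,0.001,0],[0,0,0]]
    - [[-0.02,0.001,0],[0,0,0]]
    - [[-0.04,0.002,0],[0,0,0]]
    - [[-0.06,0.003,0],[0,0,0]]
    - [[-0.06,0.003,0.03],[0,0,0]]
    - [[-0.06,0.003,0.08],[0,0,0]]
    - [[-0.06,0.003,0.13],[0,0,0]]
    - [[-0.06,0.003,0.13],[0,0,0]]

```text
time_s: 6.2
position: [0.4818, 0.1511, 0.2215]
tcp_rot: [[0.058, 0.011, -0.998], [0.998, 0.001, 0.058], [0.002, -1.0, -0.011]]
force: [-0.8, -0.1, -0.1]
opening: 1.0
```

Call:
play_rows:
  commands:
    - [[0,-0.045,0],[0,0,-0.18]]
    - [[0,-0.09,0],[0,0,-0.36]]
    - [[0,-0.135,0],[0,0,-0.54]]
    - [[-0.005,-0.185,0],[0,0,-0.72]]
    - [[-0.01,-0.235,0],[0,0,-0.9]]
    - [[-0.015,-0.285,0],[0,0,-1.08]]
    - [[-0.02,-0.335,0],[0,0,-1.26]]
    - [[-0.03,-0.385,0],[0,0,-1.44]]
    - [[-0.04,-0.435,0],[0,0,-1.62]]
    - [[-0.05,-0.48,0],[0,0,-1.79]]

```text
time_s: 7.45
position: [0.4277, -0.3309, 0.2163]
tcp_rot: [[0.96, -0.001, 0.28], [-0.28, 0.001, 0.96], [-0.001, -1.0, 0.001]]
force: [0.7, 0.5, 0.1]
opening: 0.996
```

```bash
python3 - <<'E'
from h import *
c=snap('top','top3');s=read_state();print(s['position'],s['tcp_rot'].round(3),s['joint_positions'].round(1))
W=cloud(c)
hsv=cv2.cvtColor(c['frame'],cv2.COLOR_RGB2HSV); u,v=np.meshgrid(np.arange(640),np.arange(480))
m=(u>285)&(u<330)&(v>190)&(v<245)&(abs(W[...,2]-.057)<.02)
red=m&((hsv[...,0]<8)|(hsv[...,0]>172))&(hsv[...,1]>170); print('red',rect(W[red]),W[red].mean(0),red.sum())
print(W[213:219,306:312].reshape(-1,3).mean(0))
w=m&(hsv[...,1]<100)&(hsv[...,2]>130);print('white',u[w].mean(),v[w].mean(),W[w].mean(0),w.sum())
for r in risers(c): print(r)
# seam: edges of the two slabs
T=(abs(W[...,2]-.098)<.01)&(u>180)&(u<330)&(v>105)&(v<270)
P=W[T]; hi=P[P[:,0]>0.71]; lo=P[P[:,0]<0.63]
for nm,Q in(('back',hi),('loose',lo)):
    for e in np.arange(0.03,0.25,0.04):
        q=Q[abs(Q[:,1]-e)<0.01]; print(nm,e.round(2),(np.percentile(q[:,0],[2,98])).round(4))
E
```

```text
[ 0.42754851 -0.33743268  0.21668006] [[ 0.958  0.001  0.286]
 [-0.286 -0.006  0.958]
 [ 0.003 -1.    -0.006]] [-49.9  26.3  95.7  -0.2  57.7 -33.2]
red ((592.099609375, 4.9168853759765625), (37.77213668823242, 48.43324661254883), 88.17996978759766) [0.59289322 0.00410171 0.05563177] 264
[0.59298129 0.00621985 0.05642432]
white 308.3333333333333 214.66666666666666 [0.59436991 0.00658148 0.05980941] 3
(((666.3109741210938, 137.15118408203125), (244.8380126953125, 265.1846618652344), 86.1546401977539), np.float64(0.0966), array([0.66354322, 0.13646527]))
back 0.03 [0.7119 0.7893]
back 0.07 [0.7129 0.7916]
back 0.11 [0.7125 0.7939]
back 0.15 [0.7121 0.7971]
back 0.19 [0.7125 0.8004]
back 0.23 [0.7118 0.8028]
loose 0.03 [0.5307 0.6288]
loose 0.07 [0.5319 0.6277]
loose 0.11 [0.535 0.628]
loose 0.15 [0.5367 0.628 ]
loose 0.19 [0.5392 0.6284]
loose 0.23 [0.541  0.6287]
```

```bash
python3 - <<'E'
from h import *
c=load('top3')
cv2.imwrite('pics/crop3.png',cv2.resize(cv2.cvtColor(c['frame'],cv2.COLOR_RGB2BGR)[165:255,190:325],None,fx=5.9,fy=5.9,interpolation=cv2.INTER_CUBIC))
E
```

```text
(no output)
```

View pics/crop3.png

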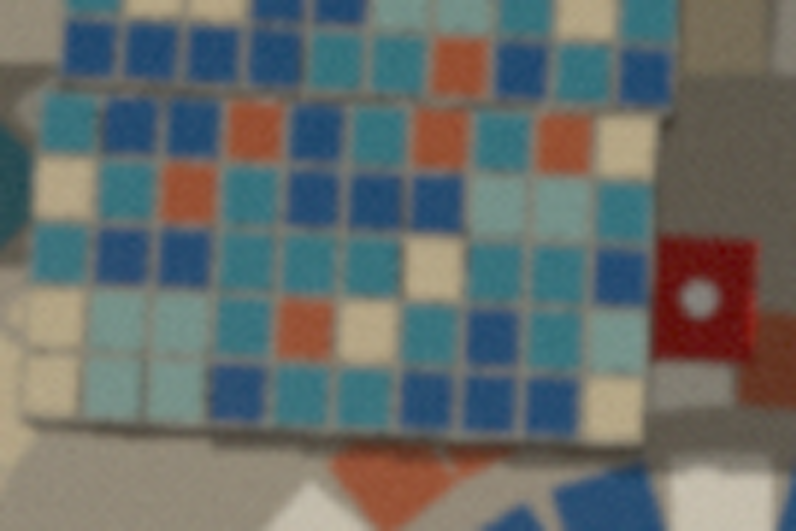

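The crop shows the tile gap widening from about 10 px at the right of the seam (645,104→114) to about 19 px at the left (90,76→95). The left end of the joint is therefore roughly 3 mm open, so I'll re-push left of centre with the jaws turned to match the back riser.

Call:
play_rows:
  commands:
    - [[0.003,0.05,0],[0,0,0.17]]
    - [[0.006,0.1,0],[0,0,0.34]]
    - [[0.009,0.15,0],[0,0,0.52]]
    - [[0.012,0.205,0],[0,0,0.7]]
    - [[0.015,0.26,0],[0,0,0.88]]
    - [[0.018,0.315,0],[0,0,1.06]]
    - [[0.021,0.37,0],[0,0,1.24]]
    - [[0.024,0.425,0],[0,0,1.42]]
    - [[0.027,0.48,0],[0,0,1.6]]
    - [[0.03,0.535,0],[0,0,1.768]]

```text
time_s: 8.75
position: [0.458, 0.2077, 0.2166]
tcp_rot: [[0.073, -0.001, -0.997], [0.997, -0.0, 0.073], [-0.0, -1.0, 0.001]]
force: [-0.2, -0.3, -0.0]
opening: 0.999
```

Call:
play_rows:
  commands:
    - [[0,0,-0.01],[0,0,0]]
    - [[0,0,-0.05],[0,0,0]]
    - [[0,0,-0.1],[0,0,0]]
    - [[0,0,-0.13],[0,0,0]]
    - [[0,0,-0.13],[0,0,0]]
    - [[0.02,-0.001,-0.13],[0,0,0]]
    - [[0.04,-0.003,-0.13],[0,0,0]]
    - [[0.055,-0.004,-0.13],[0,0,0]]
    - [[0.06,-0.004,-0.13],[0,0,0]]
    - [[0.065,-0.004,-0.13],[0,0,0]]

```text
time_s: 10.0
position: [0.523, 0.2017, 0.0878]
tcp_rot: [[0.08, -0.001, -0.997], [0.997, -0.0, 0.08], [-0.0, -1.0, 0.001]]
force: [-0.0, -0.1, 0.5]
opening: 1.0
```

Call:
play_rows:
  commands:
    - [[0.004,0,0],[0,0,0]]
    - [[0.008,0,0],[0,0,0]]
    - [[0.011,-0.001,0],[0,0,0]]
    - [[0.014,-0.001,0],[0,0,0]]
    - [[0.017,-0.001,0],[0,0,0]]
    - [[0.017,-0.001,0],[0,0,0]]
    - [[0.017,-0.001,0],[0,0,0]]

```text
time_s: 10.88
position: [0.531, 0.2016, 0.0871]
tcp_rot: [[0.076, -0.019, -0.997], [0.997, -0.001, 0.076], [-0.003, -1.0, 0.019]]
force: [-15.4, 2.1, 12.2]
opening: 1.001
```

```bash
python3 - <<'E'
from h import *
c=snap('top','top4');s=read_state();print(s['position'],s['force'],s['moment'])
cv2.imwrite('pics/crop4.png',cv2.resize(cv2.cvtColor(c['frame'],cv2.COLOR_RGB2BGR)[165:255,190:325],None,fx=5.9,fy=5.9,interpolation=cv2.INTER_CUBIC))
E
```

```text
[0.53105576 0.20162009 0.08714256] [-15.09294568   2.73496931  12.65868455] [1.10845043 2.20943293 0.83758686]
```

View pics/crop4.png

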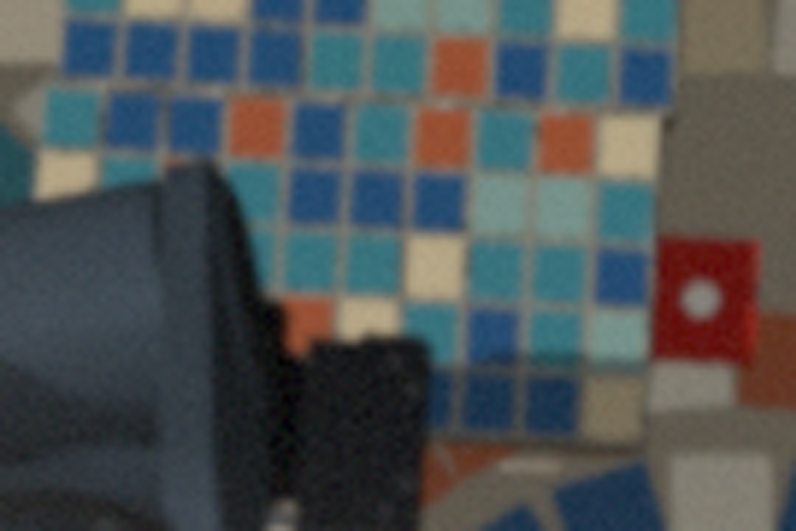

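The gap is now even: 14 px at the left, 10 px at the right. I'll retreat and recheck numerically on the way to the jack.

Call:
play_rows:
  commands:
    - [[-0.01,0.001,0],[0,0,0]]
    - [[-0.02,0.001,0],[0,0,0]]
    - [[-0.04,0.002,0],[0,0,0]]
    - [[-0.06,0.003,0],[0,0,0]]
    - [[-0.07,0.003,0.03],[0,0,0]]
    - [[-0.07,0.003,0.08],[0,0,0]]
    - [[-0.07,0.003,0.13],[0,0,0]]
    - [[-0.07,-0.05,0.13],[0,0,-0.17]]
    - [[-0.07,-0.1,0.13],[0,0,-0.35]]

```text
time_s: 12.05
position: [0.4712, 0.0999, 0.2186]
tcp_rot: [[0.42, 0.004, -0.907], [0.907, -0.0, 0.42], [0.001, -1.0, -0.004]]
force: [-0.1, -1.0, -0.3]
opening: 0.996
```

Call:
play_rows:
  commands:
    - [[0,-0.045,0],[0,0,-0.18]]
    - [[0,-0.09,0],[0,0,-0.36]]
    - [[0,-0.135,0],[0,0,-0.54]]
    - [[-0.005,-0.185,0],[0,0,-0.72]]
    - [[-0.01,-0.235,0],[0,0,-0.9]]
    - [[-0.015,-0.285,0],[0,0,-1.08]]
    - [[-0.02,-0.335,0],[0,0,-1.26]]
    - [[-0.03,-0.385,0],[0,0,-1.42]]
    - [[-0.04,-0.435,0],[0,0,-1.5]]
    - [[-0.044,-0.445,0],[0,0,-1.5]]

```text
time_s: 13.3
position: [0.4261, -0.3481, 0.2176]
tcp_rot: [[0.935, 0.002, 0.355], [-0.355, -0.003, 0.935], [0.002, -1.0, -0.002]]
force: [-0.5, 0.4, -0.7]
opening: 1.003
```

```bash
cat >> h.py <<'E'
def seam(c):
    W=cloud(c); u,v=np.meshgrid(np.arange(640),np.arange(480))
    T=(abs(W[...,2]-.098)<.01)&(u>180)&(u<330)&(v>105)&(v<270); P=W[T]
    out=[]
    for Q,k in ((P[P[:,0]>0.7],98),(P[P[:,0]<0.64],2)):
        ys=np.arange(0.04,0.24,0.01); xs=[np.percentile(Q[abs(Q[:,1]-y)<0.008][:,0],k) for y in ys]
        out.append(np.polyfit(ys-.14,xs,1))
    return np.array(out)
E
python3 - <<'E'
from h import *
c=snap('top','top5');s=read_state();print(s['position'],s['tcp_rot'].round(3),s['joint_positions'].round(1))
for f in('top3','top5'):
    print(f,seam(load(f)).round(4)); print(risers(load(f))[0][0])
W=cloud(c);print(W[213:219,306:312].reshape(-1,3).mean(0))
E
```

```text
[ 0.42564523 -0.34733262  0.21738875] [[ 0.935  0.     0.354]
 [-0.354 -0.002  0.935]
 [ 0.001 -1.    -0.001]] [-50.8  26.6  94.9  -0.1  58.4 -30.1]
top3 [[0.0605 0.7962]
 [0.0539 0.5365]]
((666.3109741210938, 137.15118408203125), (244.8380126953125, 265.1846618652344), 86.1546401977539)
top5 [[0.0629 0.7963]
 [0.0623 0.5375]]
((667.5208129882812, 137.4333038330078), (245.18588256835938, 263.7545471191406), 86.19792175292969)
[0.59310458 0.00622102 0.05571746]
```

Both front and back edge slopes now match (0.062 vs 0.063), and the overall depth is about 261 mm, so the joint is closed. The hand is aligned above the jack, so I'll descend and grip.

Call:
play_rows:
  commands:
    - [[0.0045,0.0025,-0.03],[0,0,0]]
    - [[0.0045,0.0025,-0.08],[0,0,0]]
    - [[0.0045,0.0025,-0.12],[0,0,0]]
    - [[0.0045,0.0025,-0.145],[0,0,0]]
    - [[0.0045,0.0025,-0.157],[0,0,0]]
    - [[0.0045,0.0025,-0.157],[0,0,0]]
    - [[0.0045,0.0025,-0.157],[0,0,0]]

```text
time_s: 14.22
position: [0.4316, -0.3419, 0.0616]
tcp_rot: [[0.936, 0.001, 0.351], [-0.351, -0.002, 0.936], [0.002, -1.0, -0.001]]
force: [0.3, 0.5, -0.2]
opening: 1.003
```

Call:
play_rows:
  commands:
    - [[0,0,0],[0,0,0]]
    - [[0,0,0],[0,0,0]]
    - [[0,0,0],[0,0,0]]
    - [[0,0,0],[0,0,0]]
    - [[0,0,0],[0,0,0]]
    - [[0,0,0],[0,0,0]]
  gripper: 0.03

```text
time_s: 14.98
position: [0.4317, -0.3421, 0.0606]
tcp_rot: [[0.936, 0.002, 0.352], [-0.352, -0.001, 0.936], [0.002, -1.0, -0.0]]
force: [3.2, 0.7, -0.5]
opening: 0.458
```

Call:
play_rows:
  commands:
    - [[0,0,0.015],[0,0,0]]
    - [[0,0,0.03],[0,0,0]]
    - [[0.025,0.03,0.03],[0,0,0.05]]
    - [[0.05,0.065,0.03],[0,0,0.1]]
    - [[0.075,0.095,0.03],[0,0,0.15]]
    - [[0.1,0.125,0.03],[0,0,0.2]]
    - [[0.125,0.155,0.03],[0,0,0.25]]
    - [[0.145,0.18,0.03],[0,0,0.3]]
    - [[0.151,0.19,0.03],[0,0,0.3]]
    - [[0.151,0.19,0.03],[0,0,0.3]]

```text
time_s: 16.23
position: [0.5814, -0.1509, 0.0907]
tcp_rot: [[0.998, -0.001, 0.058], [-0.058, 0.0, 0.998], [-0.001, -1.0, 0.0]]
force: [-0.6, -0.7, -7.2]
opening: 0.46
```

```bash
python3 - <<'E'
from h import *
c=snap('top','top6');s=read_state();print(s['position'],s['tcp_rot'].round(3),s['force'])
snap('side','side6')
a=cv2.resize(cv2.cvtColor(c['frame'],cv2.COLOR_RGB2BGR)[180:280,280:440],None,fx=5,fy=5,interpolation=cv2.INTER_CUBIC)
cv2.imwrite('pics/crop6.png',a)
E
```

```text
[ 0.58104833 -0.1516679   0.09056384] [[ 0.998 -0.002  0.059]
 [-0.059  0.     0.998]
 [-0.002 -1.    -0.   ]] [-0.33800026 -0.20335669 -9.0474268 ]
```

View pics/crop6.png

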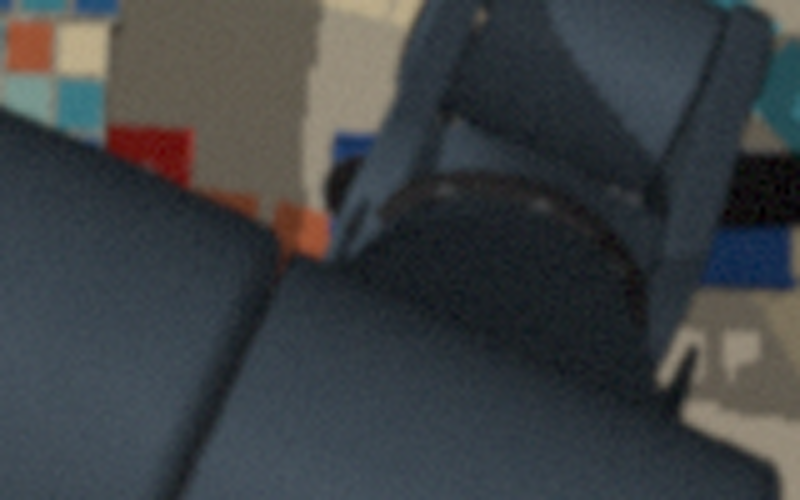

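The arm hides the saddle in the top view, which shows only its left edge at crop (335,185). I'll use the side camera.

```bash
python3 - <<'E'
from h import *
c=load('side6'); f=c['frame']; W=cloud(c)
m=(abs(W[...,0]-.59)<.05)&(abs(W[...,1]+.09)<.06)&(W[...,2]>.01)&(W[...,2]<.1)
v,u=np.where(m); print(u.min(),u.max(),v.min(),v.max())
cu,cv=int(np.median(u)),int(np.median(v)); x0=max(cu-80,0);y0=max(cv-60,0); print('crop',x0,y0)
cv2.imwrite('pics/crop7.png',cv2.resize(cv2.cvtColor(f,cv2.COLOR_RGB2BGR)[y0:y0+120,x0:x0+160],None,fx=5,fy=5,interpolation=cv2.INTER_CUBIC))
k=m&(abs(W[...,2]-.072)<.008)&(f.max(2)<60)
print(k.sum(),np.median(W[k],0),rect(W[k]))
E
```

```text
359 391 264 300
crop 289 226
12 [ 0.55211867 -0.14443164  0.07352663] ((552.9815673828125, -145.597412109375), (2.5684077739715576, 8.21170425415039), 0.24696971476078033)
```

View pics/crop7.png

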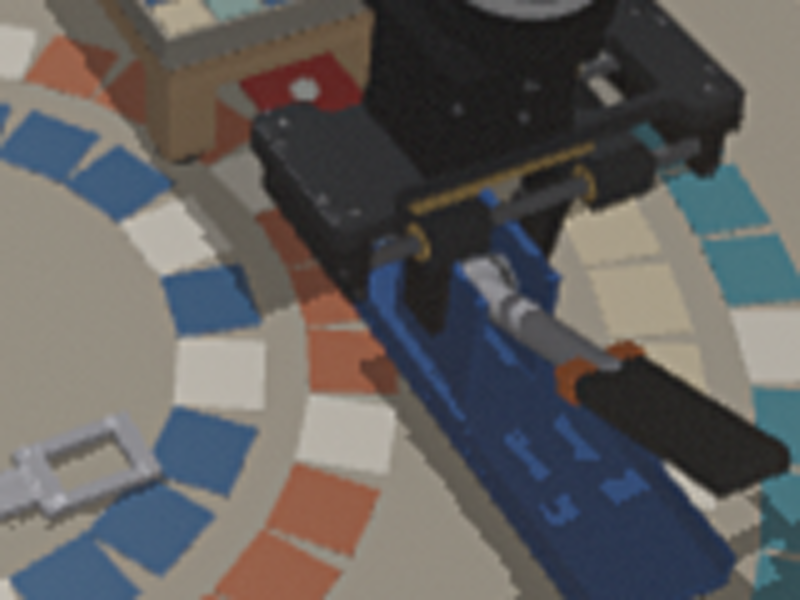

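The side crop shows the jack level in the jaws, with the handle up and the gripper body 190 mm across the jack. I'll measure the jack's pose from the hand grip and handle points.

```bash
cat >> h.py <<'E'
def grip(c,cx,cy,z0=.09,z1=.16):
    f=c['frame']; W=cloud(c)
    m=(abs(W[...,0]-cx)<.05)&(abs(W[...,1]-cy)<.075)&(W[...,2]>z0)&(W[...,2]<z1)&(f.max(2)<60)
    m=cv2.morphologyEx(m.astype(np.uint8),cv2.MORPH_OPEN,np.ones((3,3)))>0
    P=W[m]; r=rect(P)
    b=np.array(cv2.boxPoints(r)).round(0)
    return m.sum(),r,P.mean(0).round(4),P[:,2].min().round(3),P[:,2].max().round(3),b.tolist()
E
python3 - <<'E'
from h import *
print('t0',grip(load('top0'),.384,-.4675,.06)); print('s0',grip(load('side0'),.384,-.4675,.06))
for n in('top6','side6'):
    print(n,grip(load(n),.572,-.28))
c=load('top6');W=cloud(c);print(W[180+37,280+68])
for p in[(337,185),(330,185),(333,175),(350,145),(345,180)]: print(p,W[180+p[1]//5,280+p[0]//5].round(4))
E
```

```text
t0 (np.int64(606), ((383.18023681640625, -468.0472717285156), (82.5422134399414, 34.18315124511719), 69.00752258300781), array([ 0.3834, -0.4677,  0.1043]), np.float64(0.081), np.float64(0.125), [[352.0, -500.0], [384.0, -513.0], [414.0, -436.0], [382.0, -423.0]])
s0 (np.int64(1143), ((383.9093322753906, -467.03094482421875), (85.08890533447266, 33.193302154541016), 68.56758117675781), array([ 0.3812, -0.4711,  0.1077]), np.float64(0.084), np.float64(0.123), [[353.0, -501.0], [384.0, -513.0], [415.0, -433.0], [384.0, -421.0]])
top6 (np.int64(515), ((571.419921875, -288.4353942871094), (75.6231689453125, 33.156150817871094), 87.47022247314453), array([ 0.5706, -0.2894,  0.1332]), np.float64(0.112), np.float64(0.151), [[553.0, -325.0], [586.0, -327.0], [590.0, -251.0], [557.0, -250.0]])
side6 (np.int64(571), ((570.6434936523438, -285.9832458496094), (86.69419860839844, 31.793285369873047), 87.86041259765625), array([ 0.5682, -0.2901,  0.134 ]), np.float64(0.109), np.float64(0.15), [[553.0, -329.0], [585.0, -330.0], [588.0, -243.0], [556.0, -242.0]])
[ 0.58536656 -0.08472318  0.07306066]
(337, 185) [ 0.5852 -0.0824  0.0741]
(330, 185) [ 0.5848 -0.0798  0.0771]
(333, 175) [ 0.5899 -0.0801  0.0744]
(350, 145) [ 0.61   -0.0921  0.0405]
(345, 180) [ 0.587  -0.0868  0.0767]
```

Three estimates put the saddle at about (0.5835, -0.097), and the target is (0.593, 0.006). I'll lower to 3 mm above the table, slide in, then set it down.

Call:
play_rows:
  commands:
    - [[0,0,-0.01],[0,0,0]]
    - [[0,0,-0.02],[0,0,0]]
    - [[0,0,-0.026],[0,0,0]]
    - [[0.002,0.02,-0.027],[0,0,0]]
    - [[0.004,0.04,-0.027],[0,0,0]]
    - [[0.006,0.06,-0.027],[0,0,0]]
    - [[0.008,0.08,-0.027],[0,0,0]]
    - [[0.009,0.094,-0.027],[0,0,0]]
    - [[0.0095,0.103,-0.027],[0,0,0]]
    - [[0.0095,0.103,-0.027],[0,0,0]]

```text
time_s: 17.58
position: [0.5914, -0.048, 0.0636]
tcp_rot: [[0.998, -0.0, 0.058], [-0.058, -0.0, 0.998], [-0.0, -1.0, -0.0]]
force: [0.3, 0.2, -7.6]
opening: 0.455
```

```bash
python3 - <<'E'
from h import *
c=snap('side','side8');s=read_state();print(s['position'],s['tcp_rot'].round(3),s['force'])
print(grip(c,.582,-.183,.06))
c=snap('top','top8'); print(grip(c,.582,-.183,.06)); print(seam(c))
E
```

```text
[ 0.59153326 -0.04871174  0.06356341] [[ 0.998  0.     0.058]
 [-0.058 -0.     0.998]
 [ 0.    -1.    -0.   ]] [-0.61827376 -0.91201255 -7.81986051]
(np.int64(426), ((581.5531005859375, -181.64939880371094), (87.53778839111328, 32.545806884765625), 85.54071807861328), array([ 0.5784, -0.1872,  0.1069]), np.float64(0.083), np.float64(0.122), [[562.0, -224.0], [594.0, -227.0], [601.0, -139.0], [569.0, -137.0]])
(np.int64(552), ((581.2824096679688, -183.82122802734375), (83.96131896972656, 33.881202697753906), 85.71533203125), array([ 0.5811, -0.1833,  0.1048]), np.float64(0.083), np.float64(0.123), [[561.0, -224.0], [595.0, -227.0], [601.0, -143.0], [568.0, -141.0]])
[[0.06355985 0.79607139]
 [0.27708587 0.59605522]]
```

Call:
play_rows:
  commands:
    - [[-0.001,0,-0.001],[0,0,0]]
    - [[-0.001,0,-0.002],[0,0,0]]
    - [[-0.001,0,-0.003],[0,0,0]]
    - [[-0.001,0,-0.0035],[0,0,0]]
    - [[-0.001,0,-0.0035],[0,0,0]]

```text
time_s: 18.3
position: [0.5908, -0.0489, 0.0606]
tcp_rot: [[0.998, 0.001, 0.059], [-0.059, -0.001, 0.998], [0.001, -1.0, -0.001]]
force: [0.0, 1.1, -0.6]
opening: 0.455
```

Call:
play_rows:
  commands:
    - [[0,0,0],[0,0,0]]
    - [[0,0,0],[0,0,0]]
    - [[0,0,0],[0,0,0]]
    - [[0,0,0],[0,0,0]]
    - [[0,0,0],[0,0,0]]
    - [[0,0,0.03],[0,0,0]]
    - [[0,0,0.07],[0,0,0]]
    - [[0,0,0.12],[0,0,0]]
    - [[0,-0.03,0.15],[0,0,0]]
    - [[0,-0.07,0.15],[0,0,0]]
  gripper: 0.087

```text
time_s: 19.55
position: [0.5923, -0.1191, 0.2135]
tcp_rot: [[0.998, 0.007, 0.057], [-0.057, -0.002, 0.998], [0.007, -1.0, -0.002]]
force: [0.9, -0.4, -0.9]
opening: 1.002
```

Call:
play_rows:
  commands:
    - [[-0.002,-0.03,0],[0,0,0]]
    - [[-0.004,-0.06,0],[0,0,0]]
    - [[-0.005,-0.065,0],[0,0,0]]
    - [[-0.005,-0.065,0],[0,0,0]]
    - [[-0.005,-0.065,0],[0,0,0]]
    - [[-0.005,-0.065,0],[0,0,0]]
  gripper: 0.0

```text
time_s: 20.3
position: [0.5855, -0.1825, 0.21]
tcp_rot: [[0.998, -0.0, 0.058], [-0.058, 0.0, 0.998], [-0.0, -1.0, 0.0]]
force: [0.5, 0.4, 0.7]
opening: 0.402
```

```bash
python3 - <<'E'
from h import *
c=snap('side','side9');s=read_state();print(s['position'],s['opening'],s['force'])
print(grip(c,.582,-.183,.06)); W=cloud(c)
u,v=np.meshgrid(np.arange(640),np.arange(480))
hsv=cv2.cvtColor(c['frame'],cv2.COLOR_RGB2HSV)
red=((hsv[...,0]<6)|(hsv[...,0]>174))&(hsv[...,1]>180)&(abs(W[...,0]-.593)<.06)&(abs(W[...,1])<.06)&(W[...,2]>.04)
print(red.sum(),rect(W[red]),np.median(W[red],0))
vv,uu=np.where(red); x0=int(uu.mean())-60;y0=int(vv.mean())-35;print(x0,y0)
cv2.imwrite('pics/crop9.png',cv2.resize(cv2.cvtColor(c['frame'],cv2.COLOR_RGB2BGR)[y0:y0+110,x0:x0+140],None,fx=5.4,fy=5.4,interpolation=cv2.INTER_CUBIC))
c=snap('top','top9'); print(grip(c,.582,-.183,.06)); print(seam(c))
E
```

```text
[ 0.585545   -0.18265917  0.21005159] 0.35763941306431396 [-0.78388563 -0.16464182  0.64196938]
(np.int64(400), ((580.8038330078125, -183.86572265625), (83.76994323730469, 33.8713264465332), 87.95792388916016), array([ 0.5774, -0.1877,  0.1066]), np.float64(0.082), np.float64(0.123), [[562.0, -225.0], [596.0, -226.0], [599.0, -143.0], [565.0, -141.0]])
1 ((592.05859375, -12.652093887329102), (0.0, 0.0), 0.0) [ 0.59205862 -0.01265209  0.05650114]
293 214h.py:38: RuntimeWarning: Mean of empty slice.
  return m.sum(),r,P.mean(0).round(4),P[:,2].min().round(3),P[:,2].max().round(3),b.tolist()
  ret = um.true_divide(
Traceback (most recent call last):
  File "h.py", line 38, in grip
    return m.sum(),r,P.mean(0).round(4),P[:,2].min().round(3),P[:,2].max().round(3),b.tolist()
                                        ~~~~~~~~~~^^
ValueError: zero-size array to reduction operation minimum which has no identity
```

View pics/crop9.png

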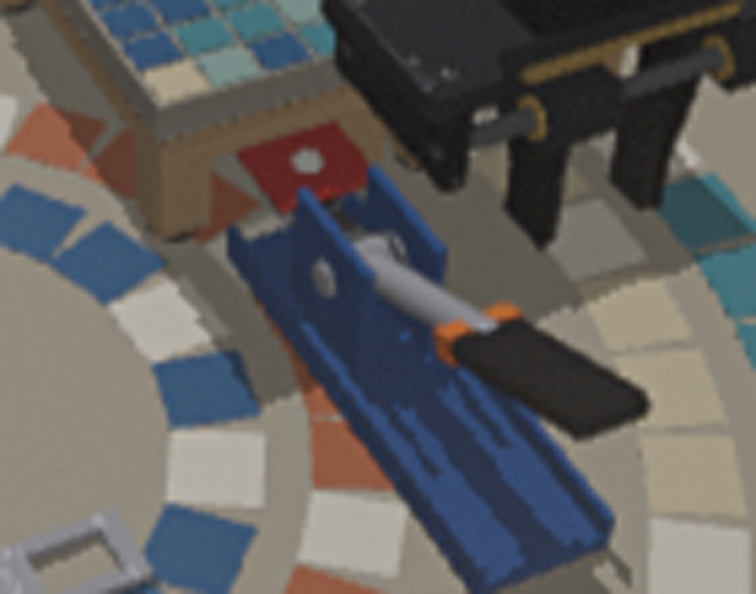

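The crop shows the jack flat with its front under the red plate, the handle up and the grip clear. The grip centre puts the saddle at about (0.592, 0.005) against a lift point of (0.593, 0.006). Now I'll press the handle with shut fingers, following its arc.

Call:
play_rows:
  commands:
    - [[-0.004,0,-0.03],[0,0,0]]
    - [[-0.004,0,-0.06],[0,0,0]]
    - [[-0.004,0,-0.07],[0,0,0]]
    - [[-0.004,0,-0.07],[0,0,0]]
    - [[-0.004,0,-0.076],[0,0,0]]
    - [[-0.004,0,-0.082],[0,0,0]]
    - [[-0.004,-0.001,-0.088],[0,0,0]]
    - [[-0.004,-0.003,-0.094],[0,0,0]]
    - [[-0.004,-0.004,-0.1],[0,0,0]]
    - [[-0.004,-0.004,-0.1],[0,0,0]]
  gripper: 0.0

```text
time_s: 21.65
position: [0.582, -0.1885, 0.1102]
tcp_rot: [[0.998, 0.001, 0.059], [-0.059, -0.001, 0.998], [0.001, -1.0, -0.001]]
force: [0.2, -0.9, 7.2]
opening: 0.008
```

Call:
play_rows:
  commands:
    - [[0,-0.001,-0.005],[0,0,0]]
    - [[0,-0.002,-0.01],[0,0,0]]
    - [[0,-0.003,-0.015],[0,0,0]]
    - [[0,-0.004,-0.02],[0,0,0]]
    - [[0,-0.005,-0.025],[0,0,0]]
    - [[0,-0.006,-0.03],[0,0,0]]
    - [[0,-0.007,-0.035],[0,0,0]]
    - [[0,-0.008,-0.04],[0,0,0]]
    - [[0,-0.008,-0.043],[0,0,0]]
    - [[0,-0.008,-0.043],[0,0,0]]

```text
time_s: 22.9
position: [0.5817, -0.1946, 0.0684]
tcp_rot: [[0.998, 0.0, 0.06], [-0.06, 0.002, 0.998], [0.0, -1.0, 0.002]]
force: [-0.9, 2.7, 12.3]
opening: 0.002
```

```bash
python3 - <<'E'
from h import *
c=snap('top','top10');s=read_state();print(s['position'],s['force'])
try: print(seam(c))
except Exception as e: print(e)
W=cloud(c); print(W[198:212,300:303].reshape(-1,3).mean(0)); print('plate',W[213:218,306:311].reshape(-1,3).mean(0))
c=snap('side','side10'); W=cloud(c)
print('grip',grip(c,.582,-.19,.02,.08))
P=cv2.resize(cv2.cvtColor(c['frame'],cv2.COLOR_RGB2BGR)[184:324,273:453],None,fx=4.2,fy=4.2,interpolation=cv2.INTER_CUBIC); cv2.imwrite('pics/crop10.png',P)
E
```

```text
[ 0.58167982 -0.19463949  0.0684353 ] [-0.77300215  3.0459437  13.26840072]
index -1 is out of bounds for axis 0 with size 0
[0.48616801 0.01454936 0.74970891]
plate [0.47377512 0.00688797 0.75188905]
grip (np.int64(456), ((579.6830444335938, -203.96339416503906), (72.90042114257812, 33.420509338378906), 86.14777374267578), array([ 0.5759, -0.2082,  0.0465]), np.float64(0.031), np.float64(0.08), [[561.0, -239.0], [594.0, -241.0], [599.0, -169.0], [565.0, -166.0]])
```

View pics/crop10.png

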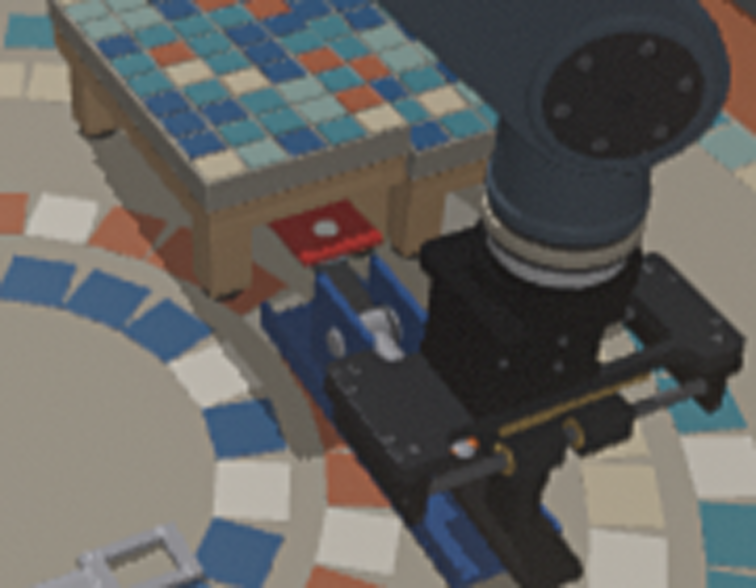

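The crop shows the riser's end lifted on the saddle, its foot clear of the table at (225,295), and the joint closed at (410,140). I'll press slightly harder to be sure the handle is on its stop, then measure the heights.

Call:
play_rows:
  commands:
    - [[0,0,-0.002],[0,0,0]]
    - [[0,0,-0.004],[0,0,0]]
    - [[0,0,-0.005],[0,0,0]]
    - [[0,0,-0.005],[0,0,0]]
    - [[0,0,-0.005],[0,0,0]]
    - [[0,0,-0.005],[0,0,0]]

```text
time_s: 23.75
position: [0.5818, -0.1947, 0.0671]
tcp_rot: [[0.998, 0.001, 0.059], [-0.059, 0.001, 0.998], [0.001, -1.0, 0.001]]
force: [-5.7, 4.9, 34.1]
opening: 0.006
```

```bash
python3 - <<'E'
from h import *
s=read_state();print(s['position'],s['force'])
a=load('side9'); c=snap('side','side11'); cv2.imwrite('pics/full11.png',cv2.cvtColor(c['frame'],cv2.COLOR_RGB2BGR))
for nm,k in(('before',a),('after',c)):
    W=cloud(k); hsv=cv2.cvtColor(k['frame'],cv2.COLOR_RGB2HSV)
    red=((hsv[...,0]<8)|(hsv[...,0]>172))&(hsv[...,1]>150)&(abs(W[...,0]-.593)<.04)&(W[...,1]>-.03)&(W[...,1]<.022)&(W[...,2]>.045)&(W[...,2]<.1)
    P=W[red]; print(nm,'plate',red.sum(),np.median(P,0).round(4),rect(P))
    T=(W[...,2]>.085)&(W[...,2]<.14)&(W[...,0]>.53)&(W[...,0]<.58)&(W[...,1]>.03)&(W[...,1]<.26); Q=W[T]
    f=np.linalg.lstsq(np.c_[Q[:,:2],np.ones(len(Q))],Q[:,2],rcond=None)[0]; print(' slab tilt',f[:2].round(4),'z at y=.048',(f@[.56,.048,1]).round(4))
    # front edge and seam step lines
    for y in(.05,.1,.15,.2,.24):
        q=Q[abs(Q[:,1]-y)<.008]; print('  ',y,np.percentile(q[:,0],2).round(4),end='')
    print()
E
```

```text
[ 0.58175282 -0.19466478  0.06714821] [-5.66978195  4.89410068 34.11027853]
before plate 155 [0.5956 0.0026 0.0567] ((594.31689453125, 3.5992355346679688), (40.11897659301758, 47.67405700683594), 85.57950592041016)
 slab tilt [ 0.0929 -0.0044] z at y=.048 0.0976
   0.05 0.5316   0.1 0.5348   0.15 0.5382   0.2 0.5423   0.24 0.544
after plate 174 [ 0.5936 -0.001   0.0758] ((593.9075927734375, 2.4162349700927734), (38.97721862792969, 49.758094787597656), 88.18602752685547)
 slab tilt [ 0.191  -0.0619] z at y=.048 0.1104
   0.05 0.5319   0.1 0.5353   0.15 0.5384   0.2 0.5411   0.24 0.5446
```

The force rose to 34 N within 1.3 mm of travel, so the handle is on its stop. The plate is up about 19 mm and the riser's front edge hasn't moved in x. I'll ease the push a little and do one last check on the jack.

Call:
play_rows:
  commands:
    - [[0,0,0.001],[0,0,0]]
    - [[0,0,0.002],[0,0,0]]
    - [[0,0,0.002],[0,0,0]]
    - [[0,0,0.002],[0,0,0]]
    - [[0,0,0.002],[0,0,0]]
    - [[0,0,0.002],[0,0,0]]

```text
time_s: 24.55
position: [0.5817, -0.1947, 0.0677]
tcp_rot: [[0.998, 0.001, 0.059], [-0.059, 0.001, 0.998], [0.001, -1.0, 0.001]]
force: [-3.8, 3.3, 25.7]
opening: 0.006
```

```bash
python3 - <<'E'
from h import *
s=read_state();print(s['time_s'],s['position'],s['force'])
c=snap('side','side12')
for k in(load('side9'),c):
    W=cloud(k); hsv=cv2.cvtColor(k['frame'],cv2.COLOR_RGB2HSV)
    b=(hsv[...,0]>105)&(hsv[...,0]<130)&(hsv[...,1]>130)&(abs(W[...,0]-.59)<.06)&(W[...,1]<-.01)&(W[...,1]>-.22)
    t=b&(W[...,2]>.045)&(W[...,2]<.085)&(W[...,1]>-.06); P=W[t]
    print('cheeks',t.sum(),np.percentile(P,[2,50,98],axis=0).round(4).tolist())
    # left base edge line
    g=b&(W[...,2]<.03)&(W[...,1]>-.14); P=W[g]
    print('base left edge',[np.percentile(P[abs(P[:,1]-y)<.008][:,0],3).round(4) for y in(-.02,-.05,-.08,-.11)],'front y',np.percentile(P[:,1],99).round(4))
T=W; hs=(W[...,2]>.085)&(W[...,2]<.14)&(W[...,0]>.53)&(W[...,0]<.58)&(W[...,1]>0)&(W[...,1]<.3)
print('slab y range',np.percentile(W[hs][:,1],[.5,99.5]))
W=cloud(load('side9'));hs=(W[...,2]>.085)&(W[...,2]<.14)&(W[...,0]>.53)&(W[...,0]<.58)&(W[...,1]>0)&(W[...,1]<.3)
print('slab y before',np.percentile(W[hs][:,1],[.5,99.5]))
E
```

```text
24.55 [ 0.58172617 -0.1946576   0.06766221] [-3.78781043  3.29741539 25.66595308]
cheeks 55 [[0.5705, -0.0593, 0.0664], [0.605, -0.0396, 0.0691], [0.61, -0.0209, 0.0722]]Traceback (most recent call last):
  File "<stdin>", line 11, in <module>
    return _quantile_unchecked(
        a, q, axis, out, overwrite_input, method, keepdims, weights)
    return _ureduce(a,
                    func=_quantile_ureduce_func,
    ...<5 lines>...
                    overwrite_input=overwrite_input,
                    method=method)
    r = func(a, **kwargs)
    result = _quantile(arr,
                       quantiles=q,
    ...<2 lines>...
                       out=out,
                       weights=wgt)
    slices_having_nans = np.isnan(arr[-1, ...])
                                  ~~~^^^^^^^^^
IndexError: index -1 is out of bounds for axis 0 with size 0
```

```bash
python3 - <<'E'
from h import *
for n in('side9','side12'):
    k=load(n); W=cloud(k); hsv=cv2.cvtColor(k['frame'],cv2.COLOR_RGB2HSV)
    b=(hsv[...,0]>100)&(hsv[...,0]<130)&(hsv[...,1]>120)&(abs(W[...,0]-.59)<.06)&(W[...,1]<.01)&(W[...,1]>-.22)
    t=b&(W[...,2]>.045)&(W[...,2]<.085)&(W[...,1]>-.09); P=W[t]
    print(n,'cheeks',t.sum(),np.percentile(P,[2,50,98],axis=0).round(4).tolist())
    P=W[b&(W[...,2]<.03)]
    print('base left',[(round(float(y),2),np.percentile(P[abs(P[:,1]-y)<.012][:,0],3).round(4)) for y in np.arange(-.2,.02,.03) if (abs(P[:,1]-y)<.012).sum()>5],'y max',P[:,1].max().round(4))
    hs=(W[...,2]>.085)&(W[...,2]<.14)&(W[...,0]>.54)&(W[...,0]<.58)&(W[...,1]>0)&(W[...,1]<.3)
    print('slab y',np.percentile(W[hs][:,1],[.5,99.5]).round(4))
E
```

```text
side9 cheeks 134 [[0.569, -0.0793, 0.0497], [0.605, -0.0533, 0.0682], [0.6099, -0.021, 0.0713]]
base left [(-0.2, np.float64(0.5523)), (-0.17, np.float64(0.5526)), (-0.14, np.float64(0.5538)), (-0.11, np.float64(0.5551)), (-0.08, np.float64(0.5566)), (-0.05, np.float64(0.5579)), (0.01, np.float64(0.5656))] y max 0.0098
slab y [0.0257 0.2653]
side12 cheeks 142 [[0.569, -0.0782, 0.0483], [0.6045, -0.0548, 0.0681], [0.6097, -0.0236, 0.0717]]
base left [(-0.2, np.float64(0.551)), (-0.17, np.float64(0.5515)), (-0.14, np.float64(0.5676))] y max 0.01
slab y [0.026  0.2663]
```

Jack and riser both stayed put to within 2 mm during the pump, so I'll hand in.

```bash
python3 -c "
from rig import *
hand_in(); s=read_state(); print(s['time_s'],s['position'],s['force'])"
```

```text
the job is handed in; nothing more can be done
the job is handed in; nothing more can be done
```

I handed in the job at about 25 s on the robot clock, well under the 72 s limit, with the shut fingers holding the handle down; no verdict was reported.

- **Riser:** My first push left the left end of the joint roughly 3 mm open. I pushed again left of centre with the jaws turned to match the back riser. The two edge slopes then agreed (0.062 and 0.063) and the depth over both risers measured about 261 mm against a nominal 260 mm.
- **Jack:** I set it down flat with the saddle about 1–2 mm from the lift point by camera estimate, then pumped the handle along its arc.
- **Last checks before hand-in:**
  - **Handle:** it is on its stop, shown by a sharp force rise. I then eased the push to about 26 N.
  - **Lift:** the plate is up about 19 mm and one foot is visibly clear of the table. I did not measure the foot height separately, but the slab rose about 13 mm at that end.
  - **Joint:** the riser's front edge was unchanged in x to about 1 mm, so the joint stayed closed.
  - **Movement:** the jack and riser shifted no more than about 2–3 mm during the pump.
- **Not checked:** with the handle down, the arm hid the saddle and the joint from the top camera, so I judged both from the side camera. I didn't re-measure the bowl, jar, opener and pads at the end; the planned path kept clear of them and no unexpected contact force showed.

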